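# Clamp the glued power adapter and start the flange nut

## Robot

A 6-joint arm with a two-finger parallel gripper is mounted at the origin on a cart in front of the work surface, level with it; the furniture and walls round the work are solid. World frame = base frame: x ahead of the robot, y to its left, z up, the work surface at z = 0. Lengths are in mm, angles in degrees, forces in N, time in s.
With the tool pointing down it reaches from about 350 to 775 mm from the base axis. Payload 7.3 kg.
Tool frame: the origin (TCP) lies at the very end of the fingers, on their centre line; the grasp point (between the pads) lies 19 mm behind it (r.grasp_offset is the distance from the TCP to the grasp point, in mm); z points along the fingers, y is the line along which they close (so a half turn about z gives the same grasp; the last joint's range is limited). The gripper opens to 92 mm and grips with 3 to 60 N. Pads are 19 mm wide; open, the fingers measure 130 mm over their backs; the gripper's body (75 mm by 190 mm) begins 47 mm behind the grasp point.
Start: joints at [-73.969, 19.595, 87.324, -0, 73.075, -8.365], TCP at [216.875, -478.132, 226.741] pointing down, gripper open.
Joint ranges: [-145.02, 145.02], [-44.19, 115.74], [2.07, 154.8], [-57.11, 237.11], [16.16, 152.29], [-177.93, 177.93]. Speed limits (degrees/s): [147.25, 147.25, 180, 180, 180, 180].

## Interface

Orientations are given as [roll, pitch, yaw] about the fixed x, y, z axes, in that order (R = Rz(yaw) Ry(pitch) Rx(roll)).
In Python, from station import r, vision, job, regions_of, tip_of gives the robot as it stands.
- The arm moves only by the tool apply_moves, never from a script. Its argument "rows" is one flat list of numbers, 5 for each row, row after row: the finger opening in mm, from 0 to 91.8, then the shift along the tool's x, y, z in mm, then the turn about the tool's z in rad. A call has 1 to 20 rows; each row shifts and turns the commanded pose from where the row before left it, along the tool's axes as they then stand; what a row does not reach is not made up. A row lasts 1/10 s, in which the tool goes at most 50 mm and 8.59 degrees, less where a joint would pass 70% of its speed; a pose out of reach is approached as far as the arm can. A call with a gripper value outside its range is refused whole. The fingers move at their own pace and stop on an object; the grip force is fixed at half the most. Time passes only in rows, so rows that do not move let the fingers close. It gives the time, the measured TCP pose, the force, the opening and the grip force at its end, in the units of the state.
- r.read_state(): the state, without advancing time (a new reading comes with each control period).
- vision.capture(name): name is "scene" or "top" or "wrist"; returns a dict with "pixels" (480x640x3 uint8, red, green, blue), "K" (3x3 intrinsics, pixels), "xyz" and "rotation" of the camera in the world. Camera axes: x right, y down, z forward; pixel columns grow to the right and rows downward; lengths in mm; the calibration is good to about 2 mm. A picture is of the moment at which its call begins. There is no depth.
- job.hand_in(): hands the job in; it is judged then, once.
Trained networks look in a picture, given as the dict that the camera call returned (one of the last four; its "shot" number tells which), for a name from the list of things; names that differ only in an ending like _2 or _b are one class to them, and where a whole thing is asked for, a point or a joint stands for the part that bears it (a point fixed in the world has none). Each returns a list of dicts, best first, with "score" (0 to 1); they miss things now and then, are a little off and sometimes report something else, mostly with a low value. They report only what shows in the picture. A call takes as long as a camera call. They do not tell look-alikes from the thing itself.
- regions_of(picture, name): "mask" (480x640 bool, what is visible of it) and "point" ([column, row] in pixels, amid what is visible of it).
- tip_of(picture, name): "point" ([column, row] in pixels: a listed point, or the origin of a listed thing).
The state is a dict: "clock": time; "joints": joint angles; "joint_velocities": joint speeds; "joint_efforts": joint torques, N m; "eef_pos": TCP position; "ee_rot": TCP orientation; "wrist_force": force on the tool from outside, world axes, zero at the start; "wrist_torque": the same for the moment, N m; "opening": opening from 0.0 (shut) to 1.0 (fully open); "gripper_force": force on a finger pad.
Only numpy, scipy, OpenCV 4.12 (cv2) and the standard library are available. Lean on these libraries where they do the work, as an engineer would, in place of code of your own. Each camera call takes 0.05 s, during which the arm holds its last target. There are 200 camera calls.

## Task

The freshly glued power adapter lies in its gluing fixture: lay the steel strap over the stud so that it rests level on both the adapter and the heel block, then start the big flange nut on the stud - set it on, back it off anticlockwise until the thread drops in (unless it has dropped in already), and run it down clockwise until its flange rests on the strap. Leave the adapter in its nest and do not push the jar, tub or can about.

Things in the scene. Friction and masses are not known exactly. Their poses are not given: they have to be found in the camera images.
- fixture: fixed gluing fixture, an aluminium base plate 172 x 104 x 12 mm on the bench. Origin on the bench under the stud's axis; z up; +x points along the plate towards the adapter's nest (plate spans x -72 to +100 mm, y -52 to +52 mm). Heel block (x -65 to -43 mm, 56 mm wide) with its top 40 mm above the bench; the adapter's nest is centred at x +65 mm, walled by stops 24 mm high
- stud_axis (a point): on the axis of the fixture's upright steel stud, 81.5 mm above the bench, level with the flat crest at the top of its thread. Thread 40 mm outer diameter, from 50 to 81.5 mm height, right-handed, four starts, 12 mm down for each quarter turn clockwise (seen from above). How the starts are turned about the axis varies and is not reported
- stud_tip (a point): top of the stud, 94.5 mm above the bench: a plain 29 mm core stands out of the thread and tapers to 18 mm diameter here; four stub stops on the crest reach 87.5 mm height, round-topped: a nut let go on them may tip and hang askew, so if it stands there lift it a little and set it down some 25 degrees further anticlockwise
- thread_start (a point): on the stud's axis, 72 mm above the bench: height of the nut's underside when its lugs rest on the crest (78 mm on the stops). Clockwise they jam at the stops; anticlockwise they reach a gap within a quarter turn (some land in it), the nut drops to 60-64 mm and turns no further that way. It drops by its weight if the fingers stand 1 to 3 mm off its flats; they still turn it
- seat (a point): on the stud's axis, 54 mm above the bench: the strap's top when in place, where the nut's underside ends. From the drop it is reached by 45 to 80 degrees clockwise, the nut sinking 12 mm per quarter turn; fingers that stand a little off the flats, turn and sink with it do this too
- strap: loose dark steel bar 140 x 64 x 14 mm with a through hole of 48 mm diameter at its centre, 0.35 kg. Origin at the centre of its underside, x along its length, z up; either end may be the front, and it may be laid either side up. Lies flat on the bench at the start. In place: hole round the stud, length along the fixture's x, underside 40 mm above the bench
- strap_mid (a point): centre of the strap's hole, at half its thickness (7 mm above its underside; 47 mm above the bench when in place)
- nut: loose black plastic flange nut, 42 mm high, 0.22 kg, flange down at the start. Origin at the centre of its underside, z up. Round flange 79 mm diameter, 8 mm thick; above it a hexagon 60 mm across flats from z 8 to 42 mm; pairs of flats face along the nut's x and at 60 and 120 degrees to it. Bore 43 mm; four inner lugs 90 degrees apart reach in to 31 mm diameter, undersides 9.5 mm above the origin
- adapter: loose black power adapter 48 x 74 x 28 mm lying in the fixture's nest, top 40 mm above the bench. Origin at the centre of its underside
- screw_jar: loose glass jar with green lid, 52 mm diameter, 54 mm high, standing close to the nut. Origin at the centre of its underside
- white_tub: loose white tub, 67 mm diameter, 55 mm high, standing close to the nut on the side away from the jar. Origin at the centre of its underside
- steel_can: loose steel can with two sticks, 52 mm diameter, 150 mm high in all, standing upright near the fixture. Origin at the centre of its underside
Mind the look-alikes: they are no part of the job. Of the things like the strap, leave any that is brown; of the rest the larger one is meant.

How it is judged (in metres and radians):
On the way, in this order (a step that is already met when the one before it is completed fails the run):
1. the strap lies level over the stud, on the adapter and the heel block, let go, before the nut goes on (horizontal distance between strap and stud_axis below 0.006 m and angle between the x axis of strap and the x axis of fixture, either way round below 0.2 rad and height (world z) of strap_mid below 0.05 m and angle between the z axis of strap and the z axis of fixture, either way round below 0.06 rad and contact force between the fingers and strap below 0.1 N and horizontal distance between nut and stud_axis above 0.03 m), for 0.2 s.
2. the nut has dropped into the thread, square on the stud (horizontal distance between nut and stud_axis below 0.004 m and z of nut in the frame of fixture below 0.0665 m and angle between nut's own z axis and vertical below 0.12 rad), for 0.1 s.
At the end, for the whole second after the job is handed in: Nut at rest, square on the stud (4 mm, 0.08 rad), underside under 57.5 mm above the bench; strap centred on the stud (6 mm), level (0.06 rad), along the fixture (0.2 rad), its middle under 50 mm above the bench; adapter within 8 mm of its start (horizontal distance between nut and stud_axis below 0.004 m and z of nut in the frame of fixture below 0.0575 m and angle between nut's own z axis and vertical below 0.08 rad and linear speed of nut below 0.01 m/s and horizontal distance between strap and stud_axis below 0.006 m and angle between the x axis of strap and the x axis of fixture, either way round below 0.2 rad and angle between the z axis of strap and the z axis of fixture, either way round below 0.06 rad and height (world z) of strap_mid below 0.05 m and distance of adapter from where it was at the start of the episode below 0.008 m); the robot touches nothing.
It fails at once if the jar, tub or can is pushed more than 25 mm or tipped over (distance of any of screw_jar, white_tub, steel_can from where it was at the start of the episode above 0.025 m or angle between any of screw_jar, white_tub, steel_can's own z axis and vertical above 0.5 rad).
It fails at once if the adapter is knocked out of its nest (distance of adapter from where it was at the start of the episode above 0.02 m).
It also fails if it takes over 64 s, if anything falls off the work surface, if the arm or the gripper's body presses on something with over 40 N, if the wrist force passes 120 N, or if a joint passes its speed limit or range.

## Working session

There is one attempt and no reset: what is moved stays moved. The work goes in short steps, Python scripts to look and compute and a tool call to move; the robot and the scene stay as the last step left them, time stands still between calls to the robot, and variables do not carry over. Pictures are saved under pics/ and viewed, at most 10 in all, crops included, and the job is handed in when it is done.

Besides the shell and the picture viewer there is one more tool, called after "Request:" as name(argument=value, ...) on one line, values as JSON. apply_moves: Moves the arm, as the interface text tells. Its arguments: {"type":"object","properties":{"rows":{"type":"array"}},"required":["rows"]}

```bash
mkdir -p pics; ls
cat > h.py <<'E'
import numpy as np, cv2
from station import r, vision, job, regions_of, tip_of
def ray(p,uv):
    d=np.array(p["rotation"])@np.linalg.inv(p["K"])@np.array([uv[0],uv[1],1.]); return np.array(p["xyz"],float),d/np.linalg.norm(d)
def onz(p,uv,z):
    o,d=ray(p,uv); return o+d*(z-o[2])/d[2]
def tri(rs):
    A=sum(np.eye(3)-np.outer(d,d) for o,d in rs); b=sum((np.eye(3)-np.outer(d,d))@o for o,d in rs); x=np.linalg.solve(A,b)
    return x,[round(float(np.linalg.norm((np.eye(3)-np.outer(d,d))@(x-o))),1) for o,d in rs]
def proj(p,X):
    q=np.array(p["K"])@np.array(p["rotation"]).T@(np.array(X,float)-p["xyz"]); return q[:2]/q[2]
def save(p,n,crop=None,s=1):
    im=p["pixels"][:,:,::-1]
    if crop: im=im[crop[1]:crop[3],crop[0]:crop[2]]
    cv2.imwrite(f"pics/{n}.png",cv2.resize(im,None,fx=s,fy=s,interpolation=cv2.INTER_CUBIC))
E
python3 - <<'E'
from h import *
np.set_printoptions(precision=1,suppress=True)
im=[]
for c in ["scene","top"]:
    p=vision.capture(c); im.append(p["pixels"]); save(p,c)
    print(c,p["xyz"],np.array(p["rotation"]).round(2).tolist(),p["K"][0][0])
    for n in ["strap","nut","fixture","adapter","screw_jar","white_tub","steel_can"]:
        print(n,"R",[(round(a["score"],2),np.round(a["point"]),int(a["mask"].sum())) for a in regions_of(p,n)][:4],"T",[(round(a["score"],2),np.array(a["point"]),onz(p,a["point"],0)) for a in tip_of(p,n)][:4])
    for n,z in [("strap_mid",7),("stud_tip",94.5),("stud_axis",81.5),("seat",54)]:
        print(n,[(round(a["score"],2),np.array(a["point"]),onz(p,a["point"],z)) for a in tip_of(p,n)][:4])
print(r.read_state())
E
```

```text
pics
scene [   2.1 1129.2  805.3] [-124.57, 0.8, -148.41] 529.8531536436337Traceback (most recent call last):
  File "<stdin>", line 8, in <module>
  File "h.py", line 6, in onz
    o,d=ray(p,uv); return o+d*(z-o[2])/d[2]
                                       ~^^^
IndexError: invalid index to scalar variable.
```

View pics/scene.png

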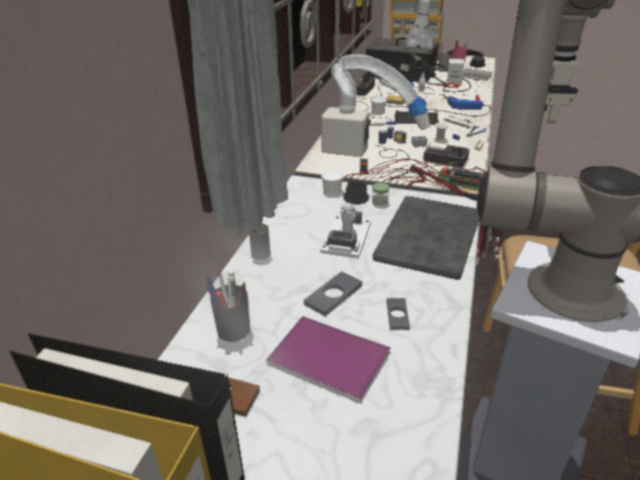

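The scene view shows the large dark strap at (333,292), a smaller dark one at (398,313), and a brown one at (240,395). The fixture is at (347,235), with the tub at (332,184), the nut at (356,190), the jar at (381,193) and the can at (260,245). The camera rotation comes as rpy, so I'll convert it.

```bash
cat >> h.py <<'E'
from scipy.spatial.transform import Rotation as Rn
def cap(c):
    p=vision.capture(c); p["R"]=Rn.from_euler("xyz",p["rotation"],degrees=True).as_matrix(); return p
E
sed -i 's/np.array(p\["rotation"\])/p["R"]/' h.py
cat > look.py <<'E'
from h import *
import sys
np.set_printoptions(precision=1,suppress=True)
def look(c,zs,name=None,regs=()):
    p=cap(c)
    if name: save(p,name)
    print(c,np.array(p["xyz"]),np.array(p["rotation"]))
    for n,z in zs.items():
        print(n,[(round(a["score"],2),np.array(a["point"]),onz(p,a["point"],z)) for a in tip_of(p,n)][:4])
    for n in regs: print(n,"R",[(round(a["score"],2),np.round(a["point"]),int(a["mask"].sum())) for a in regions_of(p,n)][:4])
    return p
Z=dict(strap=0,nut=0,fixture=0,adapter=12,screw_jar=0,white_tub=0,steel_can=0,strap_mid=7,stud_tip=94.5,stud_axis=81.5)
E
python3 - <<'E'
from look import *
look("scene",Z); look("top",Z,"top",["strap","nut"])
E
```

```text
scene [   2.1 1129.2  805.3] [-124.6    0.8 -148.4]
strap [(0.92, array([217.5, 393.1]), array([527.4, 665.3,   0. ])), (0.87, array([333.9, 293.2]), array([485.4, 296.9,   0. ])), (0.85, array([395.7, 311.9]), array([332.9, 282.5,   0. ]))]
nut [(0.55, array([357.4, 199.9]), array([ 645.5, -119.3,    0. ]))]
fixture [(0.6, array([355.6, 201.2]), array([ 646.5, -109.6,    0. ])), (0.58, array([348.9, 233.7]), array([577.8,  56.6,   0. ]))]
adapter [(0.95, array([344.4, 241.6]), array([561.1, 111.8,  12. ]))]
screw_jar [(0.59, array([378.7, 201.5]), array([ 585.4, -143. ,    0. ]))]
white_tub [(0.9, array([333.4, 189. ]), array([ 743.1, -141.9,    0. ]))]
steel_can [(0.6, array([260. , 253.4]), array([733.1, 255.8,   0. ]))]
strap_mid [(0.81, array([396.1, 311. ]), array([330.5, 286.7,   7. ])), (0.55, array([217.8, 388.4]), array([529.8, 660.4,   7. ]))]
stud_tip [(0.8, array([346.4, 207.5]), array([576. ,  76.9,  94.5]))]
stud_axis [(0.95, array([348.3, 211.2]), array([572.9,  71.8,  81.5]))]
top [ 264.5  229.9 1286. ] [-167.7    0.   -89. ]
strap [(0.87, array([296.8, 319.5]), arra
[... 590 characters left out ...]
ay([317.5, 175.6]), array([725.9, 249.1,   0. ])), (0.18, array([295.2, 262.2]), array([479.2, 304.6,   0. ]))]
strap_mid [(0.97, array([165.1, 242.6]), array([525.8, 657.2,   7. ])), (0.78, array([299.6, 318.5]), array([329.3, 288.5,   7. ])), (0.62, array([297. , 257.4]), array([491.2, 299.7,   7. ])), (0.53, array([458.1, 232.6]), array([ 566.8, -135.5,    7. ]))]
stud_tip [(0.62, array([393.9, 221.4]), array([572.6,  51.3,  94.5]))]
stud_axis [(0.37, array([295.3, 260.9]), array([468.9, 299.7,  81.5]))]
strap R [(0.78, array([300., 324.]), 504), (0.68, array([290., 257.]), 1011), (0.61, array([157., 239.]), 1069)]
nut R [(0.62, array([453., 204.]), 645), (0.2, array([390., 234.]), 1513)]
```

View pics/top.png

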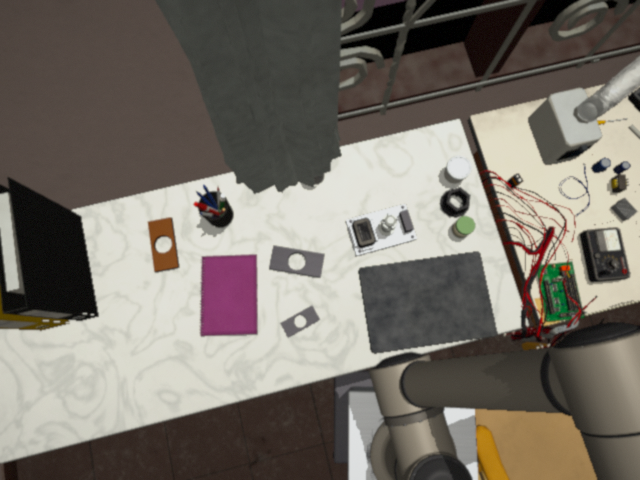

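Run:
```python
from look import *
s=r.read_state(); print(s)
p=cap("wrist"); print(p["xyz"],p["rotation"],p["K"])
p=cap("top"); save(p,"topcrop",(250,150,490,345),3.2)
```

```text
{'clock': 1.35, 'joints': array([-74. ,  19.6,  87.3,  -0. ,  73.1,  -8.4]), 'joint_velocities': array([ 0. ,  0. ,  0.1,  0. , -0. ,  0.1]), 'joint_efforts': array([  0. , -43.1, -24.4,   0.1,   0. ,   0. ]), 'eef_pos': array([ 216.9, -478.2,  226.8]), 'ee_rot': array([180. ,   0. ,  24.4]), 'wrist_force': array([-0.3, -0.1, -0.3]), 'wrist_torque': array([ 0., -0., -0.]), 'gripper_force': 0.0, 'opening': 0.9993125303865668}
[ 281.7 -449.5  384.5] [164.9   0.  -65.6] [[390.2   0.  317.1]
 [  0.  390.2 234.8]
 [  0.    0.    1. ]]
```

View pics/topcrop.png

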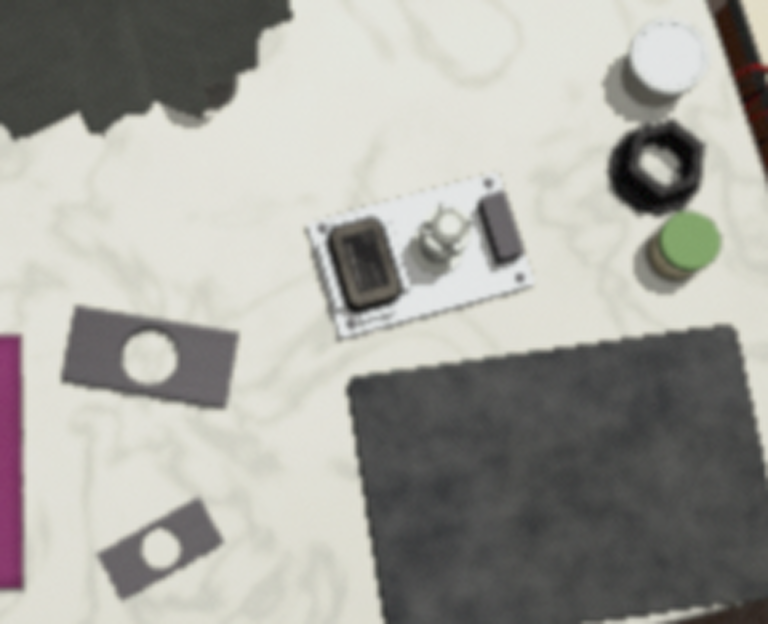

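The top crop shows the large grey strap at crop (150,357), the small grey one at (160,549, not wanted), the fixture's stud at (445,225) with the adapter on the left at (364,263), and the nut at (657,168) between the tub and the jar. I choose the strap at top pixel (297,262).

Run:
```python
from look import *
p=cap("top")
f=lambda L,z:np.array([onz(p,(250+u/3.2,150+v/3.2),z)[:2] for u,v in L])
S=f([(76,306),(239,332),(226,408),(62,382)],14); F=f([(307,228),(500,180),(533,283),(338,340)],12)
for n,Q in(("strap",S),("fix",F)):
    d=(Q[0]-Q[1])+(Q[3]-Q[2]); print(n,Q.mean(0),np.degrees(np.arctan2(d[1],d[0])),np.linalg.norm(d)/2,np.linalg.norm(Q[0]-Q[3]))
```

```text
strap [478.9 298.8] 81.82197487658532 138.12959210320477 65.1592376400785
fix [568.3  73.7] 106.37019678030612 171.4050352850015 99.73615318917473
```

Request:
apply_moves(rows=[91, 0, 0, 0, -0.14, 91, 0, 0, 0, -0.14, 91, 0, 0, 0, -0.14, 91, 0, 0, 0, -0.14, 91, 0, 0, 0, -0.14, 91, 0, 0, 0, -0.14, 91, 0, 0, 0, -0.16, 91, 42, 23.5, 0, 0, 91, 42, 23.5, 0, 0, 91, 42, 23.5, 0, 0, 91, 42, 23.5, 0, 0, 91, 42, 23.5, 0, 0, 91, 42, 23.5, 0, 0, 91, 42, 23.5, 0, 0, 91, 42, 23.5, 0, 0, 91, 42, 23.5, 0, 0, 91, 42, 23.5, 0, 0, 91, 42, 23.5, 0, 0, 91, 0, 0, 0, 0, 91, 0, 0, 0, 0])

```text
clock: 3.5
eef_pos: [543.7, -60.6, 226.3]
ee_rot: [-180.0, 0.0, 81.3]
wrist_force: [0.3, -1.3, -0.6]
opening: 0.988
gripper_force: 0.0
```

Run:
```python
from look import *
p=look("wrist",Z,"w1",["nut","strap"])
```

```text
wrist [555.6   8.3 384. ] [164.9   0.   -8.7]
strap []
nut [(0.75, array([432.9, 249.1]), array([ 655.1, -127.2,    0. ]))]
fixture []
adapter []
screw_jar [(0.92, array([363.6, 273.3]), array([ 581.4, -142.8,    0. ]))]
white_tub [(0.75, array([515.4, 239.5]), array([ 739.2, -129.7,    0. ]))]
steel_can []
strap_mid []
stud_tip []
stud_axis [(0.28, array([363.4, 272. ]), array([ 575.9, -109.5,   81.5]))]
nut R [(0.6, array([432., 242.]), 3909)]
strap R []
```

View pics/w1.png

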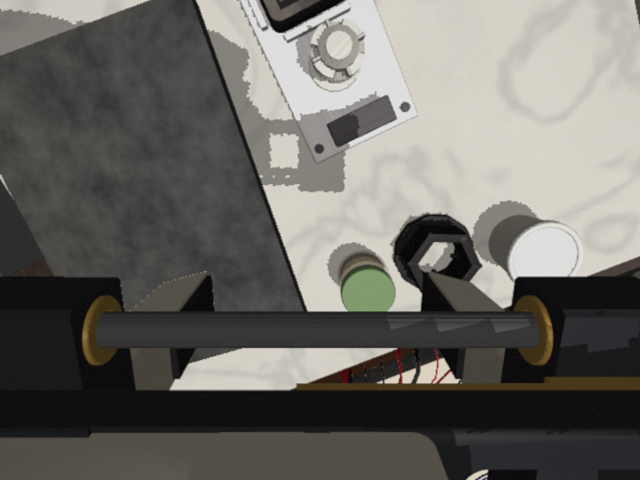

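The wrist view shows the stud tip at (341,44), with the nut at (437,250) between the jar at (366,285) and the tub at (545,255). I move over the fixture for a second view.

Request:
apply_moves(rows=[91, 37, 0, 0, 0, 91, 37, 0, 0, 0, 91, 37, 0, 0, 0, 91, 0, 0, 0, 0])

```text
clock: 4.55
eef_pos: [560.9, 52.0, 226.6]
ee_rot: [180.0, -0.1, 81.4]
wrist_force: [-0.3, 0.4, 0.3]
opening: 0.991
gripper_force: 0.0
```

Run:
```python
from look import *
o=np.array([555.6,8.3,384.]); pp=dict(xyz=o,R=Rn.from_euler("xyz",[164.9,0,-8.7],degrees=True).as_matrix(),K=vision.capture("wrist")["K"])
print("w1 tip",onz(pp,(341,44),94.5))
p=look("wrist",Z,"w2")
np.save("w2cam.npy",np.r_[p["xyz"],p["rotation"]])
t=tip_of(p,"stud_tip")
if t: print(tri([ray(pp,(341,44)),ray(p,t[0]["point"])]))
```

```text
w1 tip [580.1  61.3  94.5]
wrist [572.4 118.9 384.3] [164.9   0.   -8.6]
strap []
nut [(0.68, array([426.8, 348.3]), array([ 657.2, -130.4,    0. ]))]
fixture []
adapter [(0.89, array([301.7, 124.8]), array([559. , 125.2,  12. ]))]
screw_jar []
white_tub [(0.47, array([426.3, 347.4]), array([ 656.7, -129.2,    0. ]))]
steel_can []
strap_mid [(0.38, array([301.8, 125.8]), array([558.7, 124.4,   7. ]))]
stud_tip []
stud_axis []
```

View pics/w2.png

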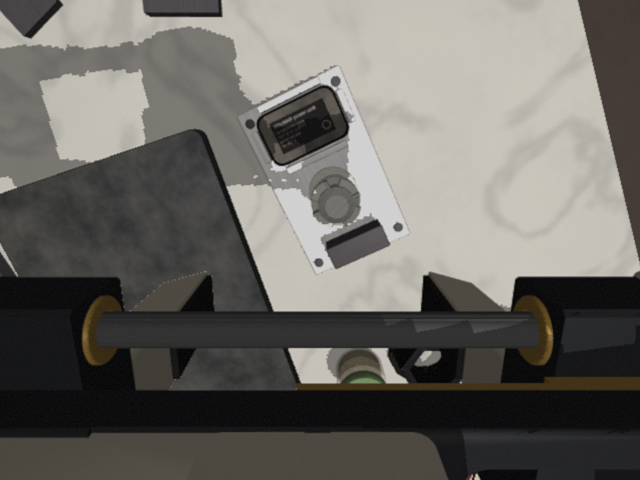

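The fixture shows at: stud tip (337,206), adapter (303,125), plate corners (238,117), (339,66), (409,234) and (318,274).

Request:
apply_moves(rows=[91, 41, -22.5, 0, 0, 91, 41, -22.5, 0, 0, 91, 41, -22.5, 0, 0, 91, 41, -22.5, 0, 0, 91, 41, -22.5, 0, 0, 91, 0, 0, 0, 0, 91, 0, 0, 0, 0])

```text
clock: 5.9
eef_pos: [480.8, 268.7, 226.7]
ee_rot: [180.0, 0.0, 81.3]
wrist_force: [-0.5, -0.2, 0.0]
opening: 0.987
gripper_force: 0.0
```

Run:
```python
from look import *
p=look("wrist",dict(strap_mid=7,strap=0),None,["strap"])
c=np.load("w2cam.npy"); q=dict(xyz=c[:3],R=Rn.from_euler("xyz",c[3:],degrees=True).as_matrix(),K=p["K"])
pp=dict(xyz=np.array([555.6,8.3,384.]),R=Rn.from_euler("xyz",[164.9,0,-8.7],degrees=True).as_matrix(),K=p["K"])
print("tip",tri([ray(pp,(341,44)),ray(q,(337,206))]),onz(q,(337,206),94.5))
F=np.array([onz(q,u,12)[:2] for u in [(238,117),(339,66),(409,234),(318,274)]])
u=F[0]+F[1]-F[2]-F[3]; u2=F[0]-F[1]+F[3]-F[2]
print("plate",F.mean(0),np.degrees(np.arctan2(u[1],u[0])),np.degrees(np.arctan2(u2[1],u2[0])),np.linalg.norm(u)/2,np.linalg.norm(u2)/2, "stud",F.mean(0)-14*u/np.linalg.norm(u))
for a in regions_of(p,"strap"):
    m=a["mask"].astype(np.uint8); cs=cv2.findContours(m,cv2.RETR_EXTERNAL,cv2.CHAIN_APPROX_NONE)[0]; k=max(cs,key=cv2.contourArea)
    W=np.array([onz(p,x,14)[:2] for x in k[:,0]],np.float32); print(round(a["score"],2),cv2.minAreaRect(W))
save(p,"w3")
```

```text
wrist [492.5 337.7 384.3] [164.9  -0.   -8.7]
strap_mid [(0.63, array([157.7, 206.8]), array([326.6, 288.8,   7. ]))]
strap [(0.94, array([154.7, 205. ]), array([321.1, 290.2,   0. ])), (0.66, array([430.4, 367.7]), array([579.3,  62.9,   0. ]))]
strap R [(0.98, array([312., 146.]), 8183), (0.59, array([139., 201.]), 3926)]
tip (array([579.5,  61.4,  94.1]), [0.7, 0.7]) [578.8  61.6  94.5]
plate [575.3  74. ] 106.59462781016643 -163.48262831064224 169.50933975151267 100.28288954905467 stud [579.3  60.6]
0.98 ((483.0499267578125, 301.69879150390625), (138.73275756835938, 63.92253875732422), 81.25750732421875)
0.59 ((328.3739013671875, 289.72674560546875), (47.09760284423828, 94.46812438964844), 30.34604835510254)
```

View pics/w3.png

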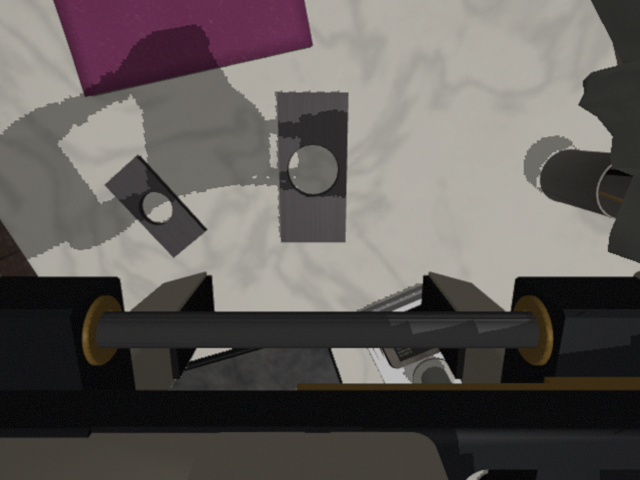

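The wrist view shows the large strap upright at (312,167), aligned with the tool; the small one is at (155,207). I descend and grip it.

Request:
apply_moves(rows=[91, 16, -1.5, 20, 0, 91, 17, -1.5, 44, 0, 91, 0, 0, 45, 0, 91, 0, 0, 45, 0, 91, 0, 0, 40, 0, 91, 0, 0, 20, 0, 91, 0, 0, 10, 0, 91, 0, 0, 0, 0, 91, 0, 0, 0, 0, 50, 0, 0, 0, 0, 50, 0, 0, 0, 0, 50, 0, 0, 0, 0, 50, 0, 0, 0, 0, 50, 0, 0, 0, 0, 50, 0, 0, 0, 0])

```text
clock: 7.65
eef_pos: [482.9, 301.1, 2.9]
ee_rot: [-180.0, 0.0, 81.1]
wrist_force: [-2.9, 0.1, 5.5]
opening: 0.694
gripper_force: 30.0
```

Request:
apply_moves(rows=[50, 0, 0, -10, 0, 50, 0, 0, -40, 0, 50, 0, 0, -40, 0, 50, 0, 0, -40, 0, 50, 0, 0, -20, 0, 50, 0, 0, 0, 0, 50, 0, 0, 0, 0])

```text
clock: 8.35
eef_pos: [482.9, 300.7, 151.9]
ee_rot: [-180.0, 0.0, 81.1]
wrist_force: [0.4, 1.3, -4.3]
opening: 0.691
gripper_force: 30.0
```

Run:
```python
from look import *
s=r.read_state(); z=s["eef_pos"][2]
p=look("wrist",dict(strap_mid=z+4,strap=z-3),"w4",["strap"]); print(s["eef_pos"],s["ee_rot"],s["wrist_force"],s["wrist_torque"],s["opening"])
```

```text
wrist [495.  369.7 309.6] [164.9   0.   -8.9]
strap_mid [(0.58, array([128.8, 261.6]), array([409.3, 329.3, 155.9]))]
strap [(0.79, array([130.3, 264.9]), array([405.6, 325.9, 148.9])), (0.33, array([617.2, 227.6]), array([614.5, 310.4, 148.9]))]
strap R [(0.79, array([109., 243.]), 3813), (0.66, array([315., 216.]), 29421)]
[482.9 300.7 151.9] [-180.     0.    81.1] [ 0.4  1.3 -4.3] [-0. -0.  0.] 0.6908657952122207
```

View pics/w4.png

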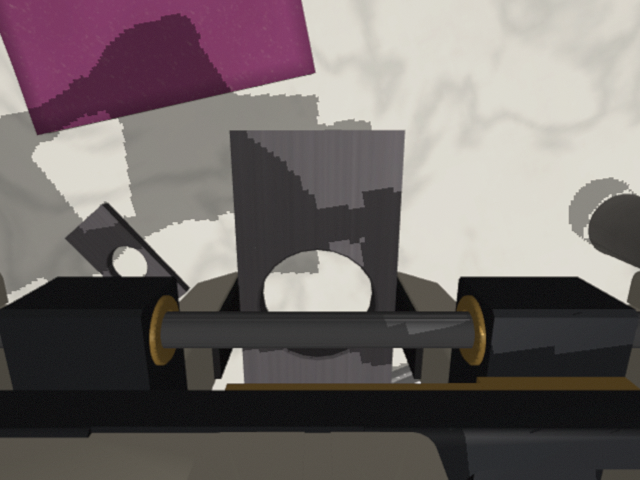

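The strap is held level and square, with its far edge at row 130 (cols 230–405) and the top of the hole rim at (317,250).

Run:
```python
from look import *
K=vision.capture("wrist")["K"]; p=dict(xyz=np.array([495,369.7,309.6]),R=Rn.from_euler("xyz",[164.9,0,-8.9],degrees=True).as_matrix(),K=K)
t=np.array([482.9,300.7]); y=np.radians(81.1); tx=np.array([np.cos(y),np.sin(y)]); ty=np.array([np.sin(y),-np.cos(y)])
for n,uv in dict(L=(230,130),R=(405,130),rim=(317,250),hl=(263,295),hr=(371,295)).items():
    d=onz(p,uv,163)[:2]-t; print(n,d@tx,d@ty)
S=np.array([579.2,61.2])
a=106.5; y2=np.radians(a)
d=S-t; print("shift at yaw81.1",d@tx,d@ty)
```

```text
L 69.8771429471576 -30.34278179673966
R 69.87714294715761 33.16014654465576
rim 24.29609473474351 1.2228799329515396
hl 5.168077670908303 -20.707195195561127
hr 5.168077670908305 23.14929110826388
shift at yaw81.1 -221.7177776511299 132.19367259231487
```

Request:
apply_moves(rows=[50, -37, 21.9, 0, 0, 50, -37, 21.9, 0, 0, 50, -37, 21.9, 0, 0, 50, -37, 21.9, 0, 0, 50, -37, 21.9, 0, 0, 50, -37, 21.9, 0, 0, 50, 0, 0, 0, -0.148, 50, 0, 0, 10, -0.148, 50, 0, 0, 15, -0.148, 50, 0, 0, 10, 0, 50, 0, 0, 0, 0, 50, 0, 0, 0, 0])

```text
clock: 9.8
eef_pos: [578.9, 61.6, 117.5]
ee_rot: [-180.0, -0.0, 106.4]
wrist_force: [0.1, 0.2, -3.5]
opening: 0.692
gripper_force: 30.0
```

Run:
```python
from look import *
s=r.read_state(); print(s["eef_pos"],s["ee_rot"],s["opening"])
p=look("wrist",dict(stud_tip=94.5,stud_axis=81.5,adapter=12)); save(p,"w5",(120,80,520,390),2)
np.save("w5cam.npy",np.r_[p["xyz"],p["rotation"]])
```

```text
[578.9  61.6 117.5] [-180.    -0.   106.4] 0.6915624974766189
wrist [560.3 128.4 275.2] [164.9   0.   16.4]
stud_tip []
stud_axis []
adapter [(0.63, array([314.6, 137.4]), array([560. , 123.2,  12. ]))]
```

View pics/w5.png

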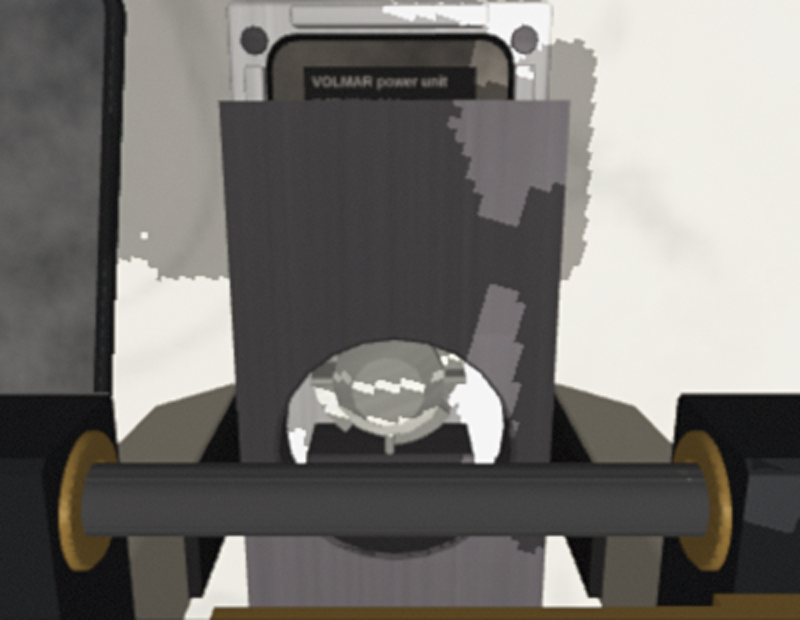

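Through the hole the stud tip shows at crop (388,377), i.e. pixel (314,268.5), and the hole spans crop cols 287–505.

Run:
```python
from look import *
c=np.load("w5cam.npy"); p=dict(xyz=c[:3],R=Rn.from_euler("xyz",c[3:],degrees=True).as_matrix(),K=vision.capture("wrist")["K"])
t=np.array([578.9,61.6]); y=np.radians(106.4); tx=np.array([np.cos(y),np.sin(y)]); ty=np.array([np.sin(y),-np.cos(y)])
for n,uv,z in [("tip",(314,268.5),94.5),("hl",(120+287/2,80+425/2),128.6),("hr",(120+505/2,80+425/2),128.6),("rim",(120+396/2,80+339/2),128.6),("far",(120+394/2,80+101/2),128.6)]:
    d=onz(p,uv,z)[:2]; print(n,d,(d-t)@tx,(d-t)@ty)
```

```text
tip [577.4  64.8] 3.516751741754017 -0.5131516423041569
hl [557.5  61.1] 5.609749512935624 -20.704961622210167
hr [599.8  73.6] 5.641942319871084 23.483302309912737
rim [573.5  84.9] 23.865101089071462 1.3699299782499716
far [560.3 128.1] 69.07199061382376 0.955887308479638
```

Run:
```python
from look import *
c=np.load("w5cam.npy"); p=dict(xyz=c[:3],R=Rn.from_euler("xyz",c[3:],degrees=True).as_matrix(),K=vision.capture("wrist")["K"])
t=np.array([578.9,61.6]); y=np.radians(106.4); tx=np.array([np.cos(y),np.sin(y)]); ty=np.array([np.sin(y),-np.cos(y)])
for x0 in (0,3.5):
  print(x0)
  for n,rr,z in [("tip",9,94.5),("core",14.5,81.5),("core87",14.5,87.5),("crest",20,81.5),("stubtop",17,87.5)]:
    o=t+x0*tx+(-.5)*ty
    print(n,[((proj(p,[*(o+a*tx+b*ty),z])-[120,80])*2).round().tolist() for a,b in [(rr,0),(0,0),(-rr,0),(0,-rr),(0,rr)]])
g=cv2.imread("pics/w5.png",0)
print(g[345:460:5,388].tolist()); print(g[375,300:480:6].tolist())
```

```text
0
tip [[388.0, 356.0], [388.0, 390.0], [388.0, 424.0], [352.0, 390.0], [425.0, 390.0]]
core [[388.0, 320.0], [388.0, 373.0], [389.0, 424.0], [333.0, 373.0], [444.0, 373.0]]
core87 [[388.0, 326.0], [388.0, 381.0], [388.0, 433.0], [332.0, 381.0], [445.0, 381.0]]
crest [[388.0, 299.0], [388.0, 373.0], [389.0, 443.0], [312.0, 373.0], [465.0, 373.0]]
stubtop [[388.0, 316.0], [388.0, 381.0], [388.0, 442.0], [322.0, 381.0], [455.0, 381.0]]
3.5
tip [[388.0, 342.0], [388.0, 377.0], [388.0, 411.0], [351.0, 377.0], [425.0, 377.0]]
core [[388.0, 306.0], [388.0, 360.0], [389.0, 412.0], [333.0, 360.0], [444.0, 360.0]]
core87 [[388.0, 313.0], [388.0, 368.0], [388.0, 421.0], [331.0, 368.0], [445.0, 368.0]]
crest [[388.0, 286.0], [388.0, 360.0], [389.0, 431.0], [312.0, 360.0], [465.0, 360.0]]
stubtop [[388.0, 303.0], [388.0, 368.0], [388.0, 429.0], [321.0, 368.0], [455.0, 368.0]]
[128, 129, 131, 144, 142, 143, 142, 137, 243, 205, 144, 142, 139, 143, 147, 152, 216, 186, 174, 139, 139, 142, 72]
[63, 60, 104, 87, 88, 88, 167, 163, 157, 123, 141, 141, 142, 142, 144, 142, 139, 139, 140, 143, 126, 123, 146, 189, 138, 96, 97, 92, 243, 245]
```

Run:
```python
import cv2
g=cv2.imread("pics/w5.png")[320:470,270:520]
cv2.imwrite("pics/w5z.png",cv2.resize(g,None,fx=3.2,fy=3.2))
```

```text
(no output)
```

View pics/w5z.png

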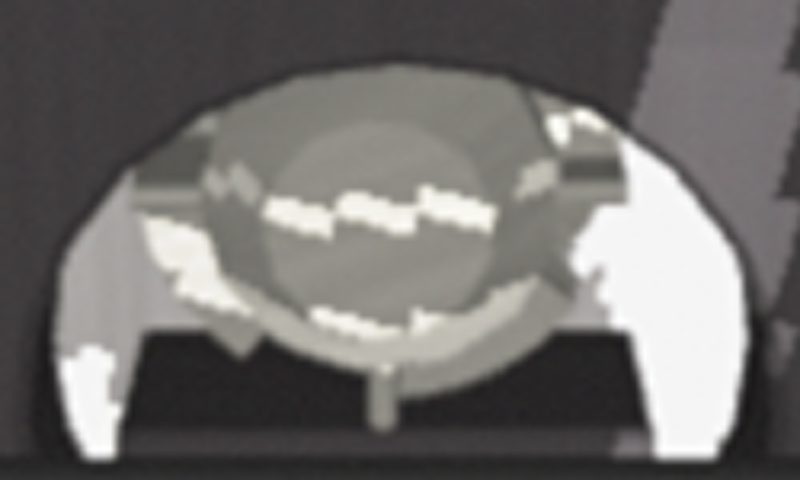

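The tip disc is centred at zoom (380,228), which puts the stud about 0 in tool x and −1.6 in tool y once the hole's bias is taken off. I shift and lower.

Request:
apply_moves(rows=[50, 0, -1.5, 0, 0, 50, 0, 0, 15, 0, 50, 0, 0, 15, 0, 50, 0, 0, 15, 0, 50, 0, 0, 12, 0, 50, 0, 0, 10, 0, 50, 0, 0, 6, 0, 50, 0, 0, 0, 0, 50, 0, 0, 0, 0])

```text
clock: 11.0
eef_pos: [577.8, 61.0, 45.1]
ee_rot: [180.0, 0.0, 106.6]
wrist_force: [-0.4, -0.8, -4.2]
opening: 0.692
gripper_force: 30.0
```

Request:
apply_moves(rows=[50, 0, 0, 1.5, 0, 50, 0, 0, 0, 0, 91, 0, 0, 0, 0, 91, 0, 0, 0, 0, 91, 0, 0, 0, 0, 91, 0, 0, 0, 0, 91, 0, 0, -20, 0, 91, 0, 0, -40, 0, 91, 0, 0, -40, 0, 91, 0, 0, -40, 0, 91, 0, 0, -43, 0, 91, 0, 0, 0, 0])

```text
clock: 12.2
eef_pos: [580.4, 61.0, 233.1]
ee_rot: [179.3, 0.2, 106.6]
wrist_force: [0.4, 0.3, 0.6]
opening: 0.992
gripper_force: 0.0
```

Run:
```python
from look import *
s=r.read_state(); print(s["eef_pos"],s["ee_rot"],s["wrist_force"])
p=look("wrist",dict(strap_mid=47,stud_tip=94.5,stud_axis=81.5),None)
for a in regions_of(p,"strap"):
    k=max(cv2.findContours(a["mask"].astype(np.uint8),cv2.RETR_EXTERNAL,cv2.CHAIN_APPROX_NONE)[0],key=cv2.contourArea)
    for z in (40,54): print(z,round(a["score"],2),cv2.minAreaRect(np.array([onz(p,x,z)[:2] for x in k[:,0]],np.float32)))
save(p,"w6"); np.save("w6cam.npy",np.r_[p["xyz"],p["rotation"]])
```

```text
[580.4  61.  233.1] [179.3   0.2 106.6] [0.4 0.3 0.6]
wrist [559.6 127.9 390.5] [164.7  -0.7  16.6]
strap_mid []
stud_tip []
stud_axis []
40 0.65 ((579.919677734375, 58.27024841308594), (66.5423355102539, 145.09982299804688), 16.676677703857422)
54 0.65 ((579.1061401367188, 61.05164337158203), (63.8844108581543, 139.30406188964844), 16.676681518554688)
```

View pics/w6.png

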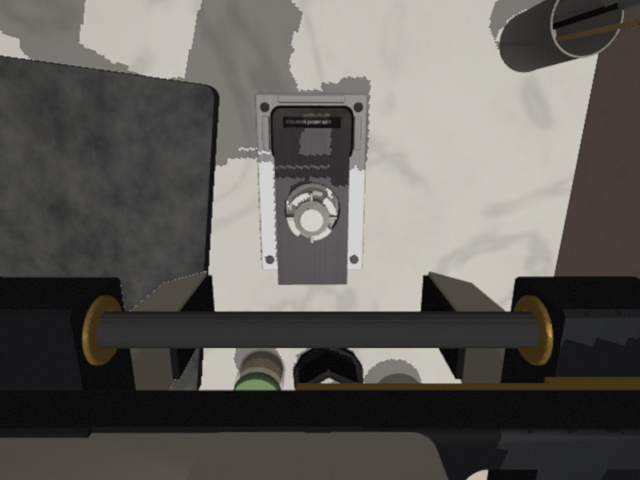

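The view shows the strap lying over the stud, square with the plate. Its far edge is on the adapter (row ~155), its near edge is at row 284 and the stud is at (311,218). The mask fits 139.3 x 63.9 mm at z = 54, so it is seated. Next is the nut.

Request:
apply_moves(rows=[91, 0, 0, 0, 0.145, 91, 0, 0, 0, 0.145, 91, 0, 0, 0, 0.145, 91, 0, 0, 0, 0.145, 91, 0, 0, 0, 0.145, 91, 0, 0, 0, 0.145, 91, 0, 0, 0, 0.145, 91, 0, 0, 0, 0.145, 91, 0, 0, 0, 0.145, 91, 0, 0, 0, 0.145, 91, 0, 0, 0, 0.145, 91, 0, 39.4, 12, 0, 91, 0, 39.4, 12, 0, 91, 0, 39.4, 12, 0, 91, 0, 39.4, 12, 0, 91, 0, 39.4, 12, 0, 91, 0, 0, 0, 0, 91, 0, 0, 0, 0])

```text
clock: 14.25
eef_pos: [628.2, -129.6, 164.0]
ee_rot: [-179.9, 0.2, 15.1]
wrist_force: [0.6, 0.4, 0.6]
opening: 0.99
gripper_force: 0.0
```

Run:
```python
from look import *
s=r.read_state(); print(s["eef_pos"],s["ee_rot"],s["wrist_force"])
p=look("wrist",dict(nut=0,screw_jar=0,white_tub=0),None)
save(p,"w7"); np.save("w7cam.npy",np.r_[p["xyz"],p["rotation"]])
for a in regions_of(p,"nut"):
    k=max(cv2.findContours(a["mask"].astype(np.uint8),cv2.RETR_EXTERNAL,cv2.CHAIN_APPROX_NONE)[0],key=cv2.contourArea); print(a["score"],cv2.boundingRect(k))
    # rectify at z=42: 1px=0.25mm
```

```text
[ 628.2 -129.6  164. ] [-179.9    0.2   15.1] [0.6 0.4 0.6]
wrist [ 697.4 -111.9  321.5] [164.7   0.2 -74.9]
nut []
screw_jar [(0.61, array([317.6, 271.3]), array([ 580.4, -143. ,    0. ]))]
white_tub [(0.82, array([356.2,  79.8]), array([ 739.7, -130.8,    0. ]))]
0.9 (276, 137, 99, 100)
0.15 (0, 173, 13, 11)
```

```bash
cat > hexfit.py <<'E'
from look import *
from scipy.optimize import minimize
def P(p,X): 
    q=(np.asarray(X)-p["xyz"])@p["R"]@np.array(p["K"]).T; return q[:,:2]/q[:,2:]
def mkcam(f,K):
    c=np.load(f); return dict(xyz=c[:3],R=Rn.from_euler("xyz",c[3:],degrees=True).as_matrix(),K=K)
C=np.array([[np.cos(a),np.sin(a)] for a in np.linspace(0,2*np.pi,60)])
def sil(p,x,y,z0,th):
    m=np.zeros((480,640),np.uint8)
    h=np.array([[np.cos(a),np.sin(a)] for a in np.radians(th+30+60*np.arange(6))])*34.64
    def hull(L): cv2.fillConvexPoly(m,cv2.convexHull(np.vstack(L).astype(np.float32)).round().astype(np.int32),1)
    e=lambda Q,z:P(p,np.c_[Q+[x,y],np.full(len(Q),z0+z)])
    hull([e(C*39.5,0),e(C*39.5,8)]); hull([e(h,8),e(h,42)]); return m
def edge(G,p,x,y,z0,th):
    s=0
    for k in range(6):
        a,b=np.radians(th+30+60*k),np.radians(th+90+60*k); t=np.linspace(0.1,.9,25)[:,None]
        Q=34.64*((1-t)*[np.cos(a),np.sin(a)]+t*[np.cos(b),np.sin(b)])+[x,y]
        u=P(p,np.c_[Q,np.full(25,z0+42.)]).astype(np.float32); s+=cv2.remap(G,u[:,0],u[:,1],cv2.INTER_LINEAR).mean()
    return s/6
E
python3 - <<'E'
from hexfit import *
K=vision.capture("wrist")["K"]; p=mkcam("w7cam.npy",K)
im=cv2.imread("pics/w7.png"); g=cv2.GaussianBlur(cv2.cvtColor(im,cv2.COLOR_BGR2GRAY),(0,0),1).astype(np.float32); g=np.log(g+5)
G=np.hypot(cv2.Sobel(g,5,1,0),cv2.Sobel(g,5,0,1)); G=cv2.GaussianBlur(G,(0,0),.8)
res=[]
for x in np.arange(642,660,1.5):
  for y in np.arange(-134,-116,1.5):
    for th in range(0,60,3): res.append((edge(G,p,x,y,0,th),x,y,th))
res.sort(reverse=True)
for q in res[:8]: print(np.round(q,2))
raw=cv2.cvtColor(im,cv2.COLOR_BGR2GRAY)
for v in range(130,245,4): print(v,''.join(" .:-=+*#%@"[min(9,int(t)//26)] for t in raw[v,260:390:2]))
E
```

```text
[   1.8  655.5 -131.    18. ]
[   1.7  654.  -131.    18. ]
[   1.7  654.  -129.5   18. ]
[   1.7  655.5 -131.    15. ]
[   1.7  655.5 -131.    21. ]
[   1.7  654.  -129.5   15. ]
[   1.7  654.  -131.    21. ]
[   1.7  654.  -129.5   21. ]
130 ##############################**===================############**
134 #################################**===+*====*++################**
138 #########################**++===-::..:-+#####################***#
142 #####################*=.......:::::::::::::+#################***#
146 ###***#***#########=..:.........:::::.:::::::.:+############****#
150 #************###=......:.:::.........       .:::::+#####*********
154 #**####******=......        .........:::::::.:.::::-**####******#
158 ############+...   ..................:.:::::..:::::::*###*#*#####
162 ###########-....  ...:::.................:::..:..:.::.*##########
166 ##########*... . ........----=*+=====   --....::...:.:.+########*
170 #########*...   ......-#####*#####==.. -===:............-####****
174 ########+.... .......-#####**#######*=======-.......::::.*####*##
178 #######*:..    .
[... 469 characters left out ...]

206 #########+.  ......    =#++--+####*#***===:    ........+#########
210 ########*#+:  ......     ..  .=========:      ........+##########
214 *####*#****#+. .......        :....            .   ..*###########
218 ==============.  ......                            .*############
222 ===============-       .                         .+##############
226 =================-.                             -##############**
230 =====================.                         -==#############**
234 ======================:            ....:---==--==#############**#
238 =======+*##############+=========================+############**#
242 =======*###############==========================############**##
```

Run:
```python
from hexfit import *
K=vision.capture("wrist")["K"]; p=mkcam("w7cam.npy",K)
q=dict(xyz=np.array([555.6,8.3,384.]),R=Rn.from_euler("xyz",[164.9,0,-8.7],degrees=True).as_matrix(),K=K)
def G_(f):
    g=cv2.cvtColor(cv2.imread(f),cv2.COLOR_BGR2GRAY); return g
g=G_("pics/w7.png"); lg=np.log(cv2.GaussianBlur(g,(0,0),1).astype(np.float32)+5); G=cv2.GaussianBlur(np.hypot(cv2.Sobel(lg,5,1,0),cv2.Sobel(lg,5,0,1)),(0,0),.8)
m=np.zeros_like(g); k=max(cv2.findContours(((g<80)[130:240,255:385]).astype(np.uint8),cv2.RETR_EXTERNAL,cv2.CHAIN_APPROX_NONE)[0],key=cv2.contourArea)
cv2.drawContours(m,[k+[255,130]],-1,1,-1)
def iou(v): s=sil(p,v[0],v[1],0,v[2]); return (s&m).sum()/(s|m).sum()
for name,f in (("iou",lambda v:-iou(v)),("edge",lambda v:-edge(G,p,v[0],v[1],0,v[2])),("both",lambda v:-3*iou(v)-.5*edge(G,p,v[0],v[1],0,v[2]))):
    b=min((minimize(f,[x,y,t],method="Nelder-Mead",options=dict(initial_simplex=[[x,y,t],[x+3,y,t],[x,y+3,t],[x,y,t+6]])) for x,y in((652,-127),(655,-130)) for t in (2,18,35,50)),key=lambda o:o.fun)
    print(name,b.x,b.fun,iou(b.x))
g1=G_("pics/w1.png")
for z in (-10,0,10):
    R=[]
    d=(g1<75).astype(np.uint8); 
    for x in np.arange(644,662,2):
        for y in np.arange(-136,-116,2):
            s=sil(q,x,y,z,18); s[262:,:]=0; dd=d.copy(); dd[262:,:]=0; dd[:,:390]=0; dd[:,490:]=0; dd[:205]=0
            R.append(((s&dd).sum()/(s|dd).sum(),x,y))
    print("w1",z,max(R))
```

```text
iou [ 654.  -129.2   19.8] -0.9805987408454323 0.9805987408454323
edge [ 654.5 -130.4   17.3] -1.8730173110961914 0.9539923954372623
both [ 654.4 -130.1   18.1] -3.8232002020840254 0.9667049368541906
w1 -10 (np.float64(0.8155430711610487), np.int64(656), np.int64(-132))
w1 0 (np.float64(0.8067901234567901), np.int64(654), np.int64(-130))
w1 10 (np.float64(0.7935384615384615), np.int64(650), np.int64(-128))
```

Request:
apply_moves(rows=[91, 0, 0, 0, 0.118, 91, 0, 0, 0, 0.118, 91, 0, 0, 0, 0.118, 91, 0, 0, 0, 0.118, 91, 25, -6.2, 20, 0, 91, 0, 0, 40, 0, 91, 0, 0, 40, 0, 91, 0, 0, 25, 0, 91, 0, 0, 15, 0, 91, 0, 0, 11, 0, 91, 0, 0, 0, 0, 91, 0, 0, 0, 0])

```text
clock: 15.8
eef_pos: [655.7, -128.4, 16.6]
ee_rot: [180.0, -0.1, -11.9]
wrist_force: [0.2, -0.4, 1.3]
opening: 0.992
gripper_force: 0.0
```

Request:
apply_moves(rows=[91, -1.5, 0, 3.5, 0, 91, 0, 0, 0, 0, 50, 0, 0, 0, 0, 50, 0, 0, 0, 0, 50, 0, 0, 0, 0, 50, 0, 0, 0, 0, 50, 0, 0, 0, 0, 50, 0, 0, 0, 0])

```text
clock: 16.6
eef_pos: [653.3, -128.0, 11.8]
ee_rot: [180.0, -0.0, -11.9]
wrist_force: [-0.9, 0.4, 0.5]
opening: 0.653
gripper_force: 29.9
```

Request:
apply_moves(rows=[50, 0, 0, -10, 0, 50, 0, 0, -30, 0, 50, 0, 0, -40, 0, 50, 0, 0, -40, 0, 50, 0, 0, -20, 0, 50, 0, 0, 0, 0, 50, 0, 0, 0, 0])

```text
clock: 17.3
eef_pos: [652.8, -127.6, 151.2]
ee_rot: [-180.0, 0.0, -11.9]
wrist_force: [0.1, -0.5, -3.1]
opening: 0.65
gripper_force: 29.9
```

```bash
cat > nutfit.py <<'E'
from hexfit import *
def nutfit(z0,half=True):
    s=r.read_state(); t=s["eef_pos"]; yaw=s["ee_rot"][2]
    p=cap("wrist"); g=cv2.cvtColor(p["pixels"],cv2.COLOR_RGB2GRAY)
    lg=np.log(cv2.GaussianBlur(g,(0,0),1).astype(np.float32)+5); G=cv2.GaussianBlur(np.hypot(cv2.Sobel(lg,5,1,0),cv2.Sobel(lg,5,0,1)),(0,0),.8)
    y=np.radians(yaw); tx=np.array([np.cos(y),np.sin(y)]); ty=np.array([np.sin(y),-np.cos(y)])
    # far half only: flange rim (z0+8) and three far hex edges at top
    def sc(v):
        o=t[:2]+v[0]*tx+v[1]*ty; sm=0;n=0
        A=np.radians(np.linspace(-55,55,60)); Q=o+39.5*(np.cos(A)[:,None]*tx+np.sin(A)[:,None]*ty)
        u=P(p,np.c_[Q,np.full(60,z0+8.)]).astype(np.float32); f=cv2.remap(G,u[:,0],u[:,1],cv2.INTER_LINEAR).mean()
        cs=[o+34.64*(np.cos(np.radians(a))*tx+np.sin(np.radians(a))*ty) for a in (-60,0,60)]; w=np.linspace(.1,.9,30)[:,None]
        Q=np.vstack([(1-w)*cs[0]+w*cs[1],(1-w)*cs[1]+w*cs[2]])
        u=P(p,np.c_[Q,np.full(60,z0+42.)]).astype(np.float32); h=cv2.remap(G,u[:,0],u[:,1],cv2.INTER_LINEAR).mean()
        return f,h
    R=[(a,b,*sc((a,b))) for a in np.arange(-6,6.1,.5) for b in np.arange(-4,4.1,.5)]
    print("tcp",t,yaw,"rim",max(R,key=lambda q:q[2]),"hex",max(R,key=lambda q:q[3]),"sum",max(R,key=lambda q:q[2]+q[3]))
    return p
E
python3 - <<'E'
from nutfit import *
z=r.read_state()["eef_pos"][2]-11.8
p=nutfit(z); save(p,"w8"); np.save("w8cam.npy",np.r_[p["xyz"],p["rotation"]])
g=cv2.cvtColor(p["pixels"],cv2.COLOR_RGB2GRAY)
for v in range(150,330,6): print(v,''.join(" .:-=+*#%@"[min(9,int(t)//26)] for t in g[v,200:440:3]))
E
```

```text
tcp [ 652.8 -127.6  151.2] -11.86781734730626 rim (np.float64(2.0), np.float64(0.0), np.float32(3.4332254), np.float32(0.510975)) hex (np.float64(1.0), np.float64(0.0), np.float32(2.0085638), np.float32(1.6225263)) sum (np.float64(1.5), np.float64(0.0), np.float32(2.9097917), np.float32(1.1069915))
150 %%%%%%%%%%%%%%%%%%+++++%%%%%%%%%%%%%%%%%%%*%%%%%%###%%%%%%%%%%%%%%%%%%%%=.......
156 %%%%%%%%%%%%%%%%%%%++++++++#%%%%%%%%%#*++*%%%%%%%%%##%%%%%%%%%%%%%%%%%%%%:......
162 %%%%%%%%%%%%%%%%%%%%%#++++++++++++++=++%%%%%%%%%%###%%%%%%%%%%%%%%%%%%%%%%......
168 %%%%%%%%%%%%%%%%%%%%%%%%%#+++++++++*%%%%%%%%%%%#%%%#%%%%%%%%%%%%%%%%%%%%%%%.....
174 %%%%%%%%%%%%%%%%%%%%%%%%%%%%%%%%%%%%%%%%%%%%%%%%%%%%%%%%###%%%%%%%%%%%%%%%%% ...
180 %%%%%%%%%%%%%%%%%%%%%%%%%%%%%%%%%%%%%%%%%%%%%%%%%%%%%%%%%%%%###%%%%%%%%%%%%%#...
186 %%%%%%%%%%%%%%%%%%%%%%%%%%%%%%%%%%%%%%%%%%%%%%%%%%%%%%#%%%%%%##%#%%%%%%%%%%%%*..
192 %%%%%%%%%%%%%%%%%%%%%%%%%%#%%%%%%%%%%%%%%%%%%%%%%%%%%%%#%%%%%%####%%%%%%%%%%%%=.
198 %%%%%%%%%%%%%%%%%%%%%%%%%%%%%%%%%%%%%%%%%%%%%%%%%%%%%%%%%%%########%%%%%%%%%%%%:
204 %%%%%%%%%%%%%%%%%%%#%%%%%#%%%%+
[... 1049 characters left out ...]
..     ---+###%%%%%%
282 +=---------                 :=+++==++++++++=-:::--:               . ---------*%%
288 ----------.             .=+++++++==+++++++=::----=++++:             -----------=
294 -----------.               .+++++++++++++=:--=++=::                 ------------
300 ----------.  .....         .++++=++++++++=:==:::::-.        ..       -----------
306 --------:.               :+++++==++++++++==:::-------:                ----------
312 ................................................................................
318 ::::::::::::::::::::::::::::::::::::::::::::::::::::::::::::::::::::::::::::::::
324 --------------------------------------------------------------::-----------::---
```

Run:
```python
from hexfit import *
K=vision.capture("wrist")["K"]
c=np.load("w8cam.npy"); print("w8",c)
p=mkcam("w6cam.npy",K); g=cv2.cvtColor(cv2.imread("pics/w6.png"),cv2.COLOR_BGR2GRAY)
for v in range(178,246,2): print(v,''.join(" .:-=+*#%@"[min(9,int(t)//26)] for t in g[v,276:350]))
for o in [(577.4,60.9),(579.1,61.05)]:
  for n,rr,z in [("tip",9,94.5),("crest",20,81.5),("hole",24,54),("edge",32,54)]:
    u=P(p,np.c_[C*rr+o,np.full(60,z)]); print(o,n,u.min(0),u.max(0))
```

```text
w8 [ 722.6 -142.4  308.8  164.8    0.  -101.8]
178 :::---:::-------::::----:::-:....:-------::------::---:................:-*
180 ------------------------:---:...:---------------------:.................-*
182 ---------------------:::...........:::::---------------:................-*
184 -----------------::::.....::----=========----::---------:............:::-*
186 --------------::::....:--======================-------------:::-----::--=*
188 --------------:....:-=========--------------======+*=-------------------=*
190 --------------..:--======-----------------------==+*##*=----------------+#
192 -------------:.:======-----::--=-:::=+*****+++=----+#%%*-:--------------+#
194 ------------::-====-----=+*#####*=+*++*******+=----=*%#+=-::------------+#
196 -------------====---==+#%%%#%%###*+*+-==-==+===----=+*##*===------------+#
198 ----------:-====--=*#%#%#%%#*#*===+*+-:---------=*#*==+*+===-:----------+#
200 ---------:-+===-=+##%%%%#***==----=*+::::::::--+#%%%#*======+=:---------+#
202 --------::+%*==+######*++----===+++++======-:-=*%%%%%%#*====+=::--------+#
204 --------::=+++**+*###*
[... 1312 characters left out ...]
-=*%
238 =--------------------------------=+*#*#######*+=-----------------------=*%
240 =---------------------------------=*#++++===---------------------------+#%
242 *=--------------------------------=+*=---------------------------------+#%
244 +----------------------------------------------------------------------+#%
(577.4, 60.9) tip [298.4 208.9] [321.5 231.4]
(577.4, 60.9) crest [285.3 192.1] [334.7 240.3]
(577.4, 60.9) hole [282.9 182.5] [337.5 236.1]
(577.4, 60.9) edge [273.7 173.2] [346.6 244.6]
(579.1, 61.05) tip [300.5 209.4] [323.6 231.9]
(579.1, 61.05) crest [287.4 192.6] [336.7 240.7]
(579.1, 61.05) hole [284.8 182.9] [339.4 236.4]
(579.1, 61.05) edge [275.6 173.5] [348.5 245. ]
```

Request:
apply_moves(rows=[50, -22.5, -33.8, 0, 0, 50, -22.5, -33.8, 0, 0, 50, -22.5, -33.8, 0, 0, 50, -22.5, -33.8, 0, 0, 50, -22.7, -33.8, 0, 0, 50, 0, 0, 10, 0, 50, 0, 0, 10, 0, 50, 0, 0, 0, 0, 50, 0, 0, 0, 0, 50, 0, 0, 0, 0])

```text
clock: 18.4
eef_pos: [578.3, 59.6, 131.6]
ee_rot: [180.0, -0.0, -12.0]
wrist_force: [-0.3, 0.2, -1.9]
opening: 0.654
gripper_force: 29.9
```

Run:
```python
from nutfit import *
z=r.read_state()["eef_pos"][2]-11.8
p=nutfit(z); print(r.read_state()["wrist_force"]); save(p,"w9"); np.save("w9cam.npy",np.r_[p["xyz"],p["rotation"]])
g=cv2.cvtColor(p["pixels"],cv2.COLOR_RGB2GRAY)
for v in range(262,312,2): print(v,''.join(" .:-=+*#%@"[min(9,int(t)//26)] for t in g[v,250:390:2]))
u=P(p,np.c_[C*9+[577.4,61],np.full(60,94.5)]); print(u.min(0),u.max(0))
```

```text
tcp [578.3  59.6 131.6] -11.963963272569812 rim (np.float64(2.0), np.float64(0.0), np.float32(2.1375086), np.float32(0.48008093)) hex (np.float64(1.0), np.float64(0.0), np.float32(1.3720806), np.float32(1.5728796)) sum (np.float64(1.0), np.float64(0.0), np.float32(1.3720806), np.float32(1.5728796))
[ 0.   0.2 -2. ]
262               ........................................                
264             ............................................              
266           ......................==-.......................            
268         ......................-=====-. .....................          
270        .....................-======+==-......................         
272      .....................=*#==+**##*==*+:......................      
274    .....................:*#++==####++=+#*=:. .....................    
276    .  ........   ......--======++=====++=----....   .........   ..    
278      ....         ...:----==============----==:     .....       ...   
280                    :===----===========-----====:.               ..    
282                   .-====----=
[... 419 characters left out ...]
4                 .............:::----::-+++==========                  
296                 ................::::-=+============= .                
298   .      . .. . .................:-=+===============                  
300 ...             ...............:-=+=================   .              
302 ...             .............:-=+=======================.             
304             .....:.........:-++========================-              
306              ............:-=+==========================.              
308               .........:-++===========================:               
310               .......:-++=============================                
[297.9 254.4] [331.8 286.4]
```

Request:
apply_moves(rows=[50, -1.3, -1.5, 0, 0, 50, 0, 0, 10, 0, 50, 0, 0, 10, 0, 50, 0, 0, 0, 0, 50, 0, 0, 0, 0])

```text
clock: 18.95
eef_pos: [576.5, 62.4, 111.1]
ee_rot: [180.0, 0.1, -11.9]
wrist_force: [0.9, -0.4, -1.9]
opening: 0.656
gripper_force: 29.9
```

Request:
apply_moves(rows=[50, 0, 0, 0, 0, 50, 0, 0, 0, 0, 50, 0, 0, 0, 0])

```text
clock: 19.25
eef_pos: [577.0, 62.4, 112.0]
ee_rot: [-180.0, -0.0, -11.9]
wrist_force: [-0.0, -0.5, -1.1]
opening: 0.655
gripper_force: 29.9
```

Run:
```python
from h import *
for i in range(4):
    s=r.read_state(); print(s["eef_pos"],s["clock"]); p=cap("wrist")
```

```text
[577.03116758  62.42527587 112.02452447] 19.25
[576.97495849  62.41473433 111.94594773] 19.3
[576.94362176  62.42425657 111.9203318 ] 19.35
[576.88977049  62.41788106 111.85165879] 19.4
```

Request:
apply_moves(rows=[50, 0.6, 1.0, 0, 0, 50, 0, 0, 5, 0, 50, 0, 0, 0, 0, 50, 0, 0, 0, 0, 50, 0, 0, 0, 0])

```text
clock: 19.95
eef_pos: [577.2, 61.3, 106.6]
ee_rot: [180.0, 0.0, -11.9]
wrist_force: [-0.7, 1.3, -2.3]
opening: 0.653
gripper_force: 29.9
```

Run:
```python
from nutfit import *
s=r.read_state();z=s["eef_pos"][2]-11.8
p=nutfit(z); print(s["wrist_force"],p["xyz"])
g=cv2.cvtColor(p["pixels"],cv2.COLOR_RGB2GRAY)
for v in range(230,312,2): print(v,''.join(" .:-=+*#%@"[min(9,int(t)//26)] for t in g[v,270:370]))
for o in [(577.3,61.3),(578.5,61.3)]:
    u=P(p,np.c_[C*9+o,np.full(60,94.5)]); print(o,u.min(0),u.max(0))
```

```text
tcp [577.2  61.3 106.6] -11.873455837182942 rim (np.float64(2.0), np.float64(0.0), np.float32(2.5248342), np.float32(0.5027902)) hex (np.float64(1.0), np.float64(0.0), np.float32(1.4643531), np.float32(1.617613)) sum (np.float64(1.0), np.float64(0.0), np.float32(1.4643531), np.float32(1.617613))
[-0.7  1.3 -2.3] [646.8  46.7 264.4]
230 ........................                                              ..............................
232 .....................                                                     ..........................
234 .................                                                             ......................
236 .............                                                                     ..................
238 ..........                                 ..:::..                                   ...............
240 .......                                  ....:::...                                      ...........
242 ...                                     ............                                         .......
244                            
[... 2922 characters left out ...]
   .....::-=========---------==================------=+++*########*---====:     ..         
302            ........::-==========--------------==------------==++=-+#####*+=================-.       
304     ..:....:..........::-==========------------------------==*##*=-=***++=================-.        
306       ..............:....::-===============-----------:::...:=*##*=-=+============+======-.         
308       ........:.:..::.......:::--==========-:.:::::........::-=*##*+==============++=+==:           
310         ............:.............:::---===:...........::-======+*#*+====+====++====+==:            
(577.3, 61.3) [297.9 268.6] [336.3 304.4]
(578.5, 61.3) [297.3 266.2] [335.9 302.1]
```

Request:
apply_moves(rows=[50, 0, 0, 8, 0, 50, 0, 0, 5, 0, 50, 0, 0, 2, 0, 50, 0, 0, 0, 0, 50, 0, 0, 0, 0, 50, 0, 0, 0, 0])

```text
clock: 20.6
eef_pos: [577.4, 61.3, 91.9]
ee_rot: [180.0, -0.0, -11.9]
wrist_force: [-0.3, -0.1, -1.4]
opening: 0.656
gripper_force: 29.9
```

Request:
apply_moves(rows=[50, 0, 0, 1.5, 0, 50, 0, 0, 1.5, 0, 50, 0, 0, 0, 0, 50, 0, 0, 0, 0])

```text
clock: 21.0
eef_pos: [577.2, 61.3, 88.6]
ee_rot: [180.0, 0.0, -11.9]
wrist_force: [-0.5, -0.3, -2.5]
opening: 0.651
gripper_force: 29.9
```

Request:
apply_moves(rows=[50, 0, 0, 2, 0, 50, 0, 0, 2, 0, 50, 0, 0, 0, 0, 50, 0, 0, 0, 0])

```text
clock: 21.4
eef_pos: [577.1, 61.3, 84.6]
ee_rot: [180.0, 0.0, -11.9]
wrist_force: [0.5, -0.2, -1.4]
opening: 0.652
gripper_force: 29.9
```

Request:
apply_moves(rows=[64, 0, 0, 0, 0, 64, 0, 0, 0, 0, 64, 0, 0, 0, 0])

```text
clock: 21.7
eef_pos: [577.4, 61.3, 85.0]
ee_rot: [-180.0, -0.0, -11.9]
wrist_force: [-0.4, -0.1, 0.0]
opening: 0.694
gripper_force: 0.0
```

```bash
cat > zfit.py <<'E'
from hexfit import *
import itertools
S0=np.array([577.3,61.3])
def zfit(verbose=1):
    s=r.read_state(); yaw=s["ee_rot"][2]
    p=cap("wrist"); p["xyz"]=np.array(p["xyz"])-[1.2,0,0]; g=cv2.cvtColor(p["pixels"],cv2.COLOR_RGB2GRAY)
    lg=np.log(cv2.GaussianBlur(g,(0,0),1).astype(np.float32)+5); G=cv2.GaussianBlur(np.hypot(cv2.Sobel(lg,5,1,0),cv2.Sobel(lg,5,0,1)),(0,0),1)
    def samp(Q,z):
        u=P(p,np.c_[Q,np.full(len(Q),z)]).astype(np.float32); ok=u[:,1]<300
        return cv2.remap(G,u[:,0],u[:,1],cv2.INTER_LINEAR)[:,0][ok].mean()
    A=np.radians(yaw+np.linspace(-60,60,80)); circ=39.5*np.c_[np.cos(A),np.sin(A)]; w=np.linspace(.1,.9,30)[:,None]
    R=[]
    for z,t in itertools.product(np.arange(50,82,1.),range(-24,25,3)):
        cs=[34.64*np.array([np.cos(np.radians(yaw+t+a)),np.sin(np.radians(yaw+t+a))]) for a in (-60,0,60)]
        Q=np.vstack([(1-w)*cs[0]+w*cs[1],(1-w)*cs[1]+w*cs[2]])
        for dx in (-1,0,1):
            o=S0+dx*np.array([np.cos(np.radians(yaw)),np.sin(np.radians(yaw))])
            R.append((samp(Q+o,z+42),samp(circ+o,z),z,t,dx))
    R=np.array(R); b=R[np.argsort(-(R[:,0]+.5*R[:,1]))[:4]]; h=R[R[:,0].argmax()]; c=R[R[:,1].argmax()]
    print("clk",s["clock"],"tcp",s["eef_pos"],"yaw",yaw,"F",s["wrist_force"],"T",np.round(s["wrist_torque"],2),"open",round(s["opening"]*92,1),"gf",s["gripper_force"])
    print("best(hex,rim,z,dth,dx)",b.round(2).tolist(),"hex",h.round(2),"rim",c.round(2)); return p
if __name__=="__main__": zfit()
E
python3 zfit.py
```

```text
clk 21.7 tcp [577.4  61.3  85. ] yaw -11.872591674744958 F [-0.4 -0.1  0. ] T [0. 0. 0.] open 63.8 gf 0.0
best(hex,rim,z,dth,dx) [[1.66, 2.58, 64.0, 6.0, 0.0], [1.62, 2.55, 65.0, 6.0, 0.0], [1.71, 2.3, 60.0, 6.0, -1.0], [1.57, 2.56, 63.0, 6.0, 0.0]] hex [ 1.7  2.3 60.   6.  -1. ] rim [  0.5   2.6  64.  -24.    0. ]
```

Request:
apply_moves(rows=[64, 0, 0, 0, -0.1, 64, 0, 0, 0, -0.1, 64, 0, 0, 0, -0.1, 64, 0, 0, 0, 0, 64, 0, 0, 0, 0])

```text
clock: 22.25
eef_pos: [577.4, 61.3, 84.9]
ee_rot: [180.0, -0.0, 5.2]
wrist_force: [1.0, 0.2, 0.6]
opening: 0.693
gripper_force: 0.6
```

```bash
python3 zfit.py
```

```text
clk 22.25 tcp [577.4  61.3  84.9] yaw 5.164043007779425 F [1.  0.2 0.6] T [ 0.1 -0.   0. ] open 63.8 gf 0.5995719795464538
best(hex,rim,z,dth,dx) [[1.61, 2.32, 65.0, -9.0, 0.0], [1.6, 2.35, 64.0, -9.0, 0.0], [1.58, 2.33, 69.0, -9.0, 1.0], [1.6, 2.26, 68.0, -9.0, 1.0]] hex [ 1.6  2.  61.  -9.  -1. ] rim [  0.6   2.4  70.  -24.    1. ]
```

Request:
apply_moves(rows=[64, 0, 0, 0, -0.06, 64, 0, 0, 0, -0.06, 64, 0, 0, 0, 0, 64, 0, 0, 0, 0])

```text
clock: 22.7
eef_pos: [577.5, 61.4, 85.0]
ee_rot: [180.0, -0.0, 12.0]
wrist_force: [0.9, 0.8, 1.5]
opening: 0.696
gripper_force: 1.2
```

```bash
python3 zfit.py
```

```text
clk 22.7 tcp [577.5  61.4  85. ] yaw 12.048040052983447 F [0.9 0.8 1.5] T [ 0.3 -0.1  0. ] open 64.0 gf 1.2158075615298003
best(hex,rim,z,dth,dx) [[1.52, 2.33, 65.0, -9.0, 0.0], [1.49, 2.34, 69.0, -9.0, 1.0], [1.45, 2.33, 65.0, -12.0, 0.0], [1.43, 2.34, 64.0, -9.0, 0.0]] hex [ 1.5  2.  61.  -9.  -1. ] rim [  0.6   2.4  71.  -24.    1. ]
```

Request:
apply_moves(rows=[64, 0, 0, 0, -0.06, 64, 0, 0, 0, -0.06, 64, 0, 0, 0, -0.06, 64, 0, 0, 0, -0.06, 64, 0, 0, 0, 0, 64, 0, 0, 0, 0])

```text
clock: 23.35
eef_pos: [578.5, 61.8, 84.9]
ee_rot: [-180.0, -0.2, 25.6]
wrist_force: [3.7, 2.6, 1.0]
opening: 0.713
gripper_force: 34.0
```

```bash
sed -i 's/for dx in (-1,0,1)/for dx in (-2,-1,0,1,2,3)/' zfit.py; python3 zfit.py
```

```text
clk 23.35 tcp [578.5  61.8  84.9] yaw 25.570207150060483 F [3.7 2.6 1. ] T [ 0.5 -0.7 -1.9] open 65.6 gf 34.01187630370259
best(hex,rim,z,dth,dx) [[1.38, 2.2, 65.0, -18.0, 0.0], [1.34, 2.2, 65.0, -15.0, 0.0], [1.33, 2.22, 64.0, -18.0, 0.0], [1.42, 1.98, 61.0, -18.0, -1.0]] hex [  1.4   2.   61.  -18.   -1. ] rim [  0.7   2.2  71.  -24.    1. ]
```

Request:
apply_moves(rows=[80, 0, 0, 0, 0.05, 91, 0, 0, 0, 0, 91, 0, 0, 0, 0, 91, 0, 0, 0, -0.14, 91, 0, 0, 0, -0.14, 91, 0, 0, 0, -0.14, 91, 0, 0, 0, -0.14, 91, 0, 0, 0, -0.14, 91, 0, 0, 3, -0.09, 91, 0, 0, 2, 0, 64, 0, 0, 0, 0, 64, 0, 0, 0, 0, 64, 0, 0, 0, 0, 64, 0, 0, 0, 0])

```text
clock: 24.8
eef_pos: [577.3, 61.3, 79.8]
ee_rot: [180.0, 0.0, 68.3]
wrist_force: [1.1, 0.1, -0.9]
opening: 0.715
gripper_force: 0.0
```

```bash
python3 zfit.py
```

```text
clk 24.8 tcp [577.3  61.3  79.8] yaw 68.31054764753073 F [ 1.1  0.1 -0.9] T [-0.1 -0.1 -0. ] open 65.8 gf 0.0
best(hex,rim,z,dth,dx) [[0.93, 2.26, 65.0, -3.0, 0.0], [0.93, 2.26, 65.0, -6.0, 0.0], [0.91, 2.28, 64.0, -6.0, 0.0], [0.9, 2.28, 64.0, -3.0, 0.0]] hex [ 1.   0.4 81.  -9.  -2. ] rim [  0.3   2.3  64.  -24.    0. ]
```

Request:
apply_moves(rows=[64, 0, 0, 0, 0.1, 64, 0, 0, 0, 0.1, 64, 0, 0, 0, 0.1, 64, 0, 0, 0.7, 0.1, 64, 0, 0, 0.7, 0.1, 64, 0, 0, 0.7, 0.1, 64, 0, 0, 0.7, 0.1, 64, 0, 0, 0.7, 0.1, 64, 0, 0, 0.7, 0.1, 64, 0, 0, 0.7, 0.1, 64, 0, 0, 0, 0, 64, 0, 0, 0, 0])

```text
clock: 26.05
eef_pos: [577.2, 61.3, 74.9]
ee_rot: [180.0, -0.0, 11.2]
wrist_force: [-0.8, -0.2, -0.3]
opening: 0.696
gripper_force: 0.0
```

```bash
python3 zfit.py
```

```text
clk 26.05 tcp [577.2  61.3  74.9] yaw 11.190564604449564 F [-0.8 -0.2 -0.3] T [0. 0. 0.] open 64.1 gf 0.0
best(hex,rim,z,dth,dx) [[1.54, 2.37, 58.0, 9.0, 0.0], [1.49, 2.37, 58.0, 6.0, 0.0], [1.47, 2.37, 62.0, 9.0, 1.0], [1.46, 2.37, 62.0, 6.0, 1.0]] hex [ 1.6  1.6 51.   9.  -2. ] rim [  0.5   2.4  64.  -24.    1. ]
```

Request:
apply_moves(rows=[64, 0, 0, 0.7, 0.1, 64, 0, 0, 0.7, 0.1, 64, 0, 0, 0.7, 0.1, 64, 0, 0, 0, 0.1, 64, 0, 0, 0, 0, 64, 0, 0, 0, 0])

```text
clock: 26.7
eef_pos: [577.3, 61.3, 72.8]
ee_rot: [180.0, -0.0, -11.7]
wrist_force: [-0.3, -0.2, 0.0]
opening: 0.695
gripper_force: 0.0
```

```bash
python3 zfit.py
```

```text
clk 26.7 tcp [577.3  61.3  72.8] yaw -11.668117119609526 F [-0.3 -0.2  0. ] T [ 0.  0. -0.] open 64.0 gf 0.0
best(hex,rim,z,dth,dx) [[1.61, 2.61, 55.0, 9.0, 0.0], [1.54, 2.61, 56.0, 9.0, 0.0], [1.54, 2.61, 55.0, 6.0, 0.0], [1.65, 2.35, 51.0, 9.0, -1.0]] hex [ 1.6  2.4 51.   9.  -1. ] rim [  0.5   2.6  62.  -24.    1. ]
```

Request:
apply_moves(rows=[64, 0, 0, 0, 0.08, 64, 0, 0, 0, 0.08, 64, 0, 0, 0, 0.08, 64, 0, 0, 0, 0, 64, 0, 0, 0, 0])

```text
clock: 27.25
eef_pos: [577.2, 61.3, 72.7]
ee_rot: [180.0, -0.0, -25.4]
wrist_force: [0.4, -0.1, 0.6]
opening: 0.697
gripper_force: 0.0
```

```bash
python3 zfit.py
```

```text
clk 27.25 tcp [577.2  61.3  72.7] yaw -25.432288500708015 F [ 0.4 -0.1  0.6] T [ 0.1  0.1 -0. ] open 64.1 gf 0.0
best(hex,rim,z,dth,dx) [[1.63, 2.57, 55.0, 9.0, 0.0], [1.57, 2.55, 54.0, 9.0, 0.0], [1.68, 2.26, 51.0, 9.0, -1.0], [1.54, 2.54, 56.0, 9.0, 0.0]] hex [ 1.7  2.3 51.   9.  -1. ] rim [  0.5   2.6  55.  -24.    0. ]
```

Request:
apply_moves(rows=[64, 0, 0, 0, 0.06, 64, 0, 0, 0, 0.06, 64, 0, 0, 0, 0.06, 64, 0, 0, 0, 0, 64, 0, 0, 0, 0])

```text
clock: 27.8
eef_pos: [577.1, 61.3, 72.8]
ee_rot: [180.0, -0.0, -35.7]
wrist_force: [-0.8, 0.4, 1.3]
opening: 0.7
gripper_force: 19.6
```

```bash
python3 zfit.py
```

```text
clk 27.8 tcp [577.1  61.3  72.8] yaw -35.7189330867311 F [-0.8  0.4  1.3] T [0.  0.2 1.2] open 64.4 gf 19.617238333448768
best(hex,rim,z,dth,dx) [[1.65, 2.47, 54.0, 12.0, 0.0], [1.62, 2.44, 55.0, 12.0, 0.0], [1.7, 2.18, 50.0, 12.0, -1.0], [1.53, 2.47, 53.0, 12.0, 0.0]] hex [ 1.7  2.2 50.  12.  -1. ] rim [  0.5   2.5  53.  -24.    0. ]
```

The nut is seated: the torque is rising and the fit gives z ≈ 54. I release and retreat.

Request:
apply_moves(rows=[64, 0, 0, 0, -0.1, 64, 0, 0, 0, -0.1, 91, 0, 0, 0, 0, 91, 0, 0, 0, 0, 91, 0, 0, 0, 0, 91, 0, 0, 0, 0, 91, 0, 0, -15, 0, 91, 0, 0, -30, 0, 91, 0, 0, -40, 0, 91, 0, 0, -40, 0, 91, 0, 0, -30, 0, 91, 0, 0, 0, 0, 91, 0, 0, 0, 0])

```text
clock: 29.15
eef_pos: [577.2, 61.3, 228.0]
ee_rot: [-180.0, -0.1, -24.5]
wrist_force: [-0.1, 0.5, -0.2]
opening: 0.992
gripper_force: 0.0
```

Run:
```python
from zfit import *
p=zfit()
for n,z in dict(nut=54,strap=40,adapter=12).items(): print(n,[(round(a["score"],2),onz(p,a["point"],z)) for a in tip_of(p,n)][:2])
```

```text
clk 29.15 tcp [577.2  61.3 228. ] yaw -24.505716630049392 F [-0.1  0.5 -0.2] T [0.1 0.  0. ] open 91.3 gf 0.0
best(hex,rim,z,dth,dx) [[2.35, 1.94, 54.0, 0.0, 0.0], [2.35, 1.95, 53.0, 0.0, 0.0], [2.35, 1.93, 55.0, 0.0, 0.0], [2.33, 1.95, 52.0, 0.0, 0.0]] hex [ 2.4  1.9 54.   0.   0. ] rim [  1.4   1.9  52.  -24.    0. ]
nut []
strap []
adapter []
```

The second view also puts the nut at z ≈ 54, centred on the stud.

```bash
python3 -c "
from station import job; print(job.hand_in())"
```

```text
the job is handed in; nothing more can be done
None
```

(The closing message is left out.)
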